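# Read the wireless tag on a coasting bearing-test wheel

### The job

Run a bearing coast-down check: give the tester's wheel a gentle push so that it coasts freely, slowly (between half and two radians a second), and hold the hand-held reader just above the round sensor tag on the wheel, following the tag round without touching the wheel for a good seven seconds without a break. Then stand the reader back in its cradle, upright, let go of it, and leave the wheel to run down by itself; do not disturb anything else on the bench.

Things in the scene. Friction and masses are not known exactly. Their poses are not given: they have to be found in the camera images.
- wheel (a joint): angle of the wheel about its upright axle (rad, counter-clockwise from above positive, no stops, may exceed a full turn). Either way round will do. Ball bearing: friction torque about 0.0002 N m plus 0.0002 N m per rad/s; wheel about 1.3 kg (may differ by 30 percent), inertia about 0.0076 kg m2. Above 2.5 rad/s the test is spoilt; below 0.3 rad/s the tag does not transmit
- tester: the bearing tester: grey base 130 mm square and 30 mm high, fixed to the bench, with a level bare-aluminium wheel over it, 220 mm in diameter, 12 mm thick, its top face 67 mm above the table. Origin: on the wheel's axle, at table height
- hub (a point): centre of the top of the dark steel hub on the wheel's axle: 36 mm in diameter, 18 mm above the disc; this point is 85 mm above the table
- tag (a point): centre of the top face of the sensor tag: a black round puck, 34 mm in diameter, 12 mm high, fixed on the disc 85 mm from the axle; this point is 79 mm above the table. The tag is read while the reader's underside is 3 to 40 mm above it, level, and centred over it to within 20 mm
- pin (a point): centre of the top of the driving pin: an upright bare steel pin, 16 mm in diameter, standing 32 mm above the disc, 85 mm from the axle, straight across the axle from the tag; its top is 99 mm above the table. The wheel is pushed round by it
- reader: the hand-held reader, white plastic, shaped like a stamp: a flat round head 56 mm in diameter and 18 mm high, with an upright round handle on it 30 mm in diameter and 77 mm long (95 mm high in all), 0.25 kg. Origin: centre of its flat underside, which is the reading face; z up along the handle. At the start it stands in the cradle
- cradle: the reader's charging cradle: a shallow square grey tray fixed to the bench, 78 mm square outside, 68 mm inside, walls 16 mm high, floor 5 mm thick. Origin: centre of its underside, on the table; so the reader's origin stands 5 mm above it
- screwdriver: a screwdriver lying on the bench, a bystander; origin about its middle, underside
- spool: a metal solder spool, 60 mm in diameter, 40 mm high, a bystander; origin at the centre of its underside
- board: a green circuit board, 70 by 100 mm, 14 mm high, a bystander; origin at the centre of its underside
- multimeter: a yellow multimeter lying on its back, 190 by 90 mm, 50 mm high, a bystander; origin at the centre of its underside
- bin: a red parts bin, 100 by 140 mm, 45 mm high, a bystander; origin at the centre of its underside
- flux: a small bottle, 44 mm in diameter, 90 mm high, a bystander; origin at the centre of its underside
Things that resemble listed ones, but are neither listed nor needed, are in the scene too. What is shaped like the tester but yellow is not meant.

How it is judged (in metres and radians):
On the way, in this order (a step that is already met when the one before it is completed fails the run):
1. the wheel coasts freely, touched by nothing, faster than 0.4 rad/s (contact force between wheel and anything else below 0.3 N and (velocity of joint wheel above 0.4 rad/s or velocity of joint wheel below -0.4 rad/s)), for 0.3 s.
2. the reader's face stays centred over the tag within 20 mm and 3 to 40 mm above it, level, while the wheel coasts untouched faster than 0.3 rad/s, for 6 s without a break (contact force between wheel and anything else below 0.3 N and (velocity of joint wheel above 0.3 rad/s or velocity of joint wheel below -0.3 rad/s) and horizontal distance between reader and tag below 0.02 m and z of reader in the frame of tag between 0.003 and 0.04 m and angle between reader's own z axis and vertical below 0.2 rad), for 6 s.
At the end, for the whole second after the job is handed in: the reader stands at rest on the floor of its cradle (within 15 mm of its centre, underside less than 9 mm above the table, upright within 0.1 rad) and nothing touches the wheel, which may still be turning (horizontal distance between reader and cradle below 0.015 m and height (world z) of reader below 0.009 m and angle between reader's own z axis and vertical below 0.1 rad and linear speed of reader below 0.02 m/s and contact force between wheel and anything else below 0.3 N).
It fails at once if the wheel turned faster than 2.5 rad/s (velocity of joint wheel above 2.5 rad/s or velocity of joint wheel below -2.5 rad/s).
It fails at once if the wheel was struck or pressed with more than 25 N (contact force between wheel and anything else above 25 N).
It fails at once if the reader was tipped over (more than 0.7 rad) (angle between reader's own z axis and vertical above 0.7 rad).
It fails at once if something else on the bench was moved by more than 30 mm (distance of any of screwdriver, spool, board, multimeter, bin, flux from where it was at the start of the episode above 0.03 m).
It also fails if it takes over 58 s, if anything falls off the work surface, if the arm or the gripper's body presses on something with over 40 N, if the wrist force passes 120 N, or if a joint passes its speed limit or range.

### The arm

A 7-joint arm with a two-finger parallel gripper is mounted at the origin on the work surface. World frame = base frame: x ahead of the robot, y to its left, z up, the work surface at z = 0. Lengths are in mm, angles in degrees, forces in N, time in s.
With the tool pointing down it reaches from about 425 to 925 mm from the base axis. Payload 6.8 kg.
Tool frame: the origin (TCP) lies between the finger pads; the fingertips stand 22 mm ahead of it and the grasp point (between the pads) lies 3 mm ahead of it; z points along the fingers, y is the line along which they close (so a half turn about z gives the same grasp; the last joint's range is limited). The gripper opens to 85 mm and grips with 20 to 120 N. Pads are 22 mm wide; open, the fingers measure 114 mm over their backs; the gripper's body (76 mm by 85 mm) begins 54 mm behind the grasp point. The pads swing forward as they close: fully open they stand 13 mm farther back than shut.
Start: joints at [-78.73, 27.33, 1.283, 89.118, -0.659, 63.558, -4.761], TCP at [202.565, 643.905, 253.308] pointing down, gripper open.
Joint ranges: [-169.35, 169.35], [-19.33, 120.38], [-80.79, 83.38], [13.8, 139.57], [-78.32, 258.32], [9.67, 109.79], [-169.56, 169.56]. Speed limits (degrees/s): [136.94, 136.94, 180, 180, 180, 180, 180].

### API

Orientations are given as [roll, pitch, yaw] about the fixed x, y, z axes, in that order (R = Rz(yaw) Ry(pitch) Rx(roll)).
In Python, from station import bot gives the robot as it stands. The module is installed in compiled form; this text tells all that it offers.
- The arm moves only by the tool play_rows, never from a script. Its argument "rows" is a list of rows, each a list of 6 numbers: the shift along the tool's x, y, z in units of 25 mm (1.0 is 25 mm), then the turn, a rotation vector about the tool's x, y, z in units of 10 degrees (1.0 is 10 degrees). In form: [[tx, ty, tz, rx, ry, rz], ...]. A call has 1 to 20 rows; each row is the pose to reach, as a shift and turn from the pose commanded when the call began, along the tool's axes at that moment; what a row does not reach only later rows make up. A row lasts 1/8 s, in which the tool goes at most 62.5 mm and 10.7 degrees, less where a joint would pass 70% of its speed; a pose out of reach is approached as far as the arm can. A call with a gripper value outside its range is refused whole. "gripper" is the opening, from 0 (shut) to 1 (fully open), set as the call begins (left out, the last holds). The fingers move at their own pace and stop on an object; the grip force is fixed at half the most. Time passes only in rows, so rows that repeat a pose let the fingers close. It gives the time, the measured TCP pose, the force, the opening and the grip force at its end, in the units of the state.
- bot.state(): the state, without advancing time (a new reading comes with each control period).
- bot.snapshot(name): name is "scene" or "top"; returns a dict with "color" (384x512x3 uint8, red, green, blue), "z_map" (384x512 float32, mm along the optical axis (not along the pixel's ray), 0 where there is no reading), "mtx" (3x3 intrinsics, pixels), "rvec" (rotation vector, rad) and "tvec" (3), from world to camera coordinates, as OpenCV has them. Camera axes: x right, y down, z forward; pixel columns grow to the right and rows downward; lengths in mm; the calibration is good to about 2 mm. A picture is of the moment at which its call begins.
- bot.job_done(): hands the job in; it is judged then, once.
The state is a dict: "t": time; "joint_pos": joint angles; "dq": joint speeds; "effort": joint torques, N m; "ee_pos": TCP position; "eef_rot": TCP orientation; "force": force on the tool from outside, world axes, zero at the start; "ft_torque": the same for the moment, N m; "gripper_width": opening from 0.0 (shut) to 1.0 (fully open); "finger_force": force on a finger pad.
Only numpy, scipy, OpenCV 4.12 (cv2) and the standard library are available. Lean on these libraries where they do the work, as an engineer would, in place of code of your own. Each camera call takes 0.05 s, during which the arm holds its last target. There are 200 camera calls.

## Working session

There is one attempt and no reset: what is moved stays moved. The work goes in short steps, Python scripts to look and compute and a tool call to move; the robot and the scene stay as the last step left them, time stands still between calls to the robot, and variables do not carry over. Pictures are saved under pics/ and viewed, at most 10 in all, crops included, and the job is handed in when it is done.

Besides the shell and the picture viewer there is one more tool, called after ">>>" by a JSON object that holds its "method" and its "body", one argument or row to a line. play_rows: Moves the arm, as the interface text tells. Its arguments: {"type":"object","properties":{"rows":{"type":"array","items":{"type":"array","items":{"type":"number"}}},"gripper":{"type":"number"}},"required":["rows"]}

```bash
mkdir -p pics
cat > h.py <<'E'
import numpy as np, cv2
from station import bot
from scipy.spatial.transform import Rotation as R
def cloud(s):
    z=s["z_map"].astype(float); K=s["mtx"]; v,u=np.mgrid[:384,:512]
    P=np.stack([(u-K[0,2])/K[0,0]*z,(v-K[1,2])/K[1,1]*z,z],-1)
    M=cv2.Rodrigues(np.array(s["rvec"],float))[0]
    W=(P-np.array(s["tvec"],float).ravel())@M
    W[z==0]=np.nan
    return W
E
python3 - <<'E'
from h import *
a=bot.snapshot("scene");b=bot.snapshot("top")
cv2.imwrite("pics/a.png",a["color"][:,:,::-1]);cv2.imwrite("pics/b.png",b["color"][:,:,::-1])
np.savez("b0.npz",W=cloud(b),c=b["color"]);np.savez("a0.npz",W=cloud(a),c=a["color"])
s=bot.state();print(s)
E
```

```text
{'t': 0.1, 'joint_pos': array([-78.72947197,  27.37399542,   1.28225687,  89.17228861,
        -0.66040521,  63.55768914,  -4.76157854]), 'dq': array([ 0.00929162, -0.1115685 ,  0.01768154, -0.18636788, -0.01764221,
       -0.04250152, -0.11820085]), 'effort': array([ 4.03307757e-03, -5.97764146e+01,  1.61356363e+00, -2.81958318e+01,
        1.28336385e-02,  5.00657581e-03,  7.72489784e-06]), 'ee_pos': array([202.44800291, 643.40512962, 252.39188953]), 'eef_rot': array([-1.79903628e+02,  6.74542389e-03,  1.62534102e+02]), 'force': array([0.51927417, 0.14325887, 0.66627114]), 'ft_torque': array([ 0.03358062, -0.00714684,  0.02594873]), 'finger_force': 0.0, 'gripper_width': 0.9975268731890944}
```

View pics/a.png

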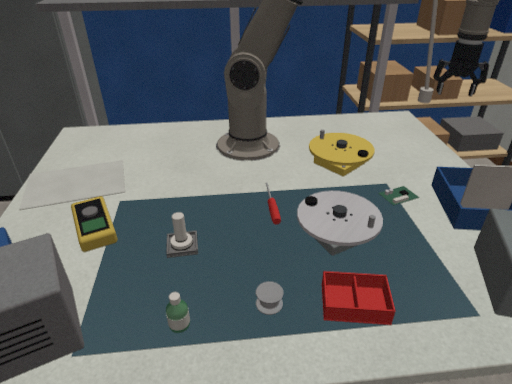

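View pics/b.png

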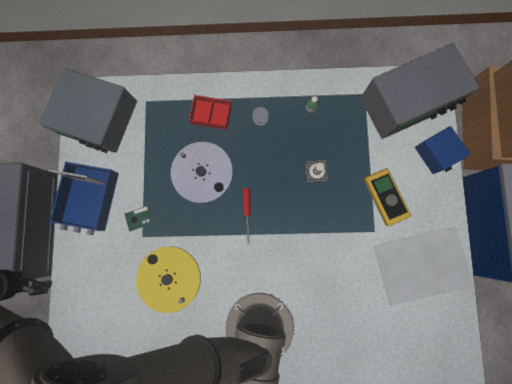

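The scene view shows the aluminium wheel at (340,215), with the tag at (311,201) and the pin at (371,221). The reader stands in its cradle at (180,235). In the top view the wheel is at (201,172), the tag at (219,187), the pin at (183,155) and the reader at (317,170). The yellow tester is a decoy.

Run:
```python
from h import *
d=np.load("b0.npz");W=d["W"];c=d["color"] if "color" in d else d["c"]
g=c.astype(int).sum(2)
def box(u0,u1,v0,v1):
    return W[v0:v1,u0:u1].reshape(-1,3),c[v0:v1,u0:u1].reshape(-1,3).astype(int)
p,q=box(165,240,135,208)
def st(n,m): 
    x=p[m]; print(n,m.sum(),np.nanmean(x,0).round(1),np.nanmin(x,0).round(1),np.nanmax(x,0).round(1), ((np.nanmin(x,0)+np.nanmax(x,0))/2).round(1))
disc=(p[:,2]>55)&(p[:,2]<110); st("disc",disc)
x=p[disc][:,:2].astype(np.float32); print(cv2.minEnclosingCircle(x))
hub=(p[:,2]>81)&(p[:,2]<90); st("hub+",hub); 
C=np.array(cv2.minEnclosingCircle(x)[0])
r=np.hypot(*(p[:,:2]-C).T)
st("hub",(r<25)&(p[:,2]>79)); st("tag",(r>60)&(p[:,2]>74)&(p[:,2]<86)&(q.sum(1)<150)); st("pin",(r>60)&(p[:,2]>92))
p,q=box(300,332,155,187)
st("cradle",(p[:,2]>10)&(p[:,2]<19)); st("read head",(p[:,2]>20)&(p[:,2]<30)); st("handle",(p[:,2]>93))
m=(p[:,2]>11)&(p[:,2]<19);print(cv2.minAreaRect(p[m][:,:2].astype(np.float32)))
d=np.load("a0.npz");W=d["W"];c=d["c"]
p,q=box(160,205,205,262)
st("A cradle",(p[:,2]>10)&(p[:,2]<19)); st("A handle",(p[:,2]>40)&(p[:,2]<110));st("A head",(p[:,2]>20)&(p[:,2]<30))
m=(p[:,2]>11)&(p[:,2]<19);print(cv2.minAreaRect(p[m][:,:2].astype(np.float32)))
p,q=box(290,390,185,250)
m=(p[:,2]>60)&(p[:,2]<72);st("A disc",m);print(cv2.minEnclosingCircle(p[m][:,:2].astype(np.float32)))
r=np.hypot(*(p[:,:2]-C).T)
st("A pin",(r>60)&(r<100)&(p[:,2]>85)&(p[:,1]>C[1]))
st("A tag",(r>60)&(r<105)&(p[:,2]>74)&(p[:,2]<86)&(q.sum(1)<150))
st("A hub",(r<25)&(p[:,2]>79))
```

```text
disc 2965 [541.4 190.8  68.9] [434.   82.6  57.4] [651.  300.7 104.6] [542.5 191.6  81. ]
((543.4527587890625, 191.57894897460938), 110.0971908569336)
hub+ 110 [533.4 180.9  85. ] [472.4 116.5  81. ] [603.9 259.4  90. ] [538.2 187.9  85.5]
hub 84 [542.8 191.   85.9] [526.5 175.2  80.2] [558.4 207.5  91.7] [542.4 191.3  85.9]
tag 46 [483.9 129.2  80. ] [472.4 117.4  75.1] [497.7 141.6  84.6] [485.1 129.5  79.8]
pin 18 [600.3 252.8  99.5] [593.6 246.3  93.6] [606.8 260.6 104.6] [600.2 253.5  99.1]
cradle 128 [ 543.7 -219.    15.1] [ 503.6 -258.8   10.2] [ 583.8 -179.6   18.8] [ 543.7 -219.2   14.5]
read head 101 [ 537.4 -216.6   23.9] [ 508.2 -256.5   20.1] [ 579.3 -184.    30. ] [ 543.7 -220.3   25. ]
handle 64 [ 542.7 -219.9  100.4] [ 529.3 -234.1   93.6] [ 557.3 -207.1  106. ] [ 543.3 -220.6   99.8]
((544.3875732421875, -219.7744140625), (77.64960479736328, 77.95801544189453), 3.595247268676758)
A cradle 252 [ 558.3 -220.    13.8] [ 505.8 -261.8   10. ] [ 589.  -181.5   18.8] [ 547.4 -221.7   14.4]
A handle 282 [ 553.6 -221.1   76.5] [ 532.9 -236.7   40.2] [ 563.1 -207.6  100.6] [ 548.  -222.1   70.4]
A head 151 [ 553.9 -220.7   22.7] [ 523.9 -248.2   20. ] [ 571.6 -196.3   29.9] [ 547.7 -222.3   25. ]
((546.2257690429688, -220.6721649169922), (82.5067138671875, 76.34727478027344), 4.556232452392578)
A disc 3269 [557.2 187.5  65.7] [434.6  80.6  60. ] [654.5 299.7  71.6] [544.6 190.1  65.8]
((543.0051879882812, 189.1752166748047), 113.04310607910156)
A pin 45 [604.3 250.6  93.9] [594.  244.2  85.3] [611.6 258.7  99.3] [602.8 251.4  92.3]
A tag 73 [489.6 125.8  77.2] [472.7 111.7  74.2] [505.8 139.8  79.6] [489.2 125.8  76.9]
A hub 106 [546.2 188.7  83.3] [526.4 172.3  79.1] [562.9 206.3  86.2] [544.6 189.3  82.6]
```

```bash
cat >> h.py <<'E'
def rows(p0,yaw0,targets,yaws=None,nd=2):
    "world targets (mm), tool down -> rows in tool units"
    M=R.from_euler('xyz',[180,0,yaw0],degrees=True)
    t=M.inv().apply(np.atleast_2d(targets)-p0)/25
    y=np.zeros(len(t)) if yaws is None else -(np.array(yaws)-yaw0)/10
    o=[[round(float(v),nd) for v in a]+[0,0,round(float(b),nd)] for a,b in zip(t,y)]
    print(str(o).replace(' ',''))
def S(n): s=np.arange(1,n+1)/n; return s*s*(3-2*s)
E
python3 - <<'E'
from h import *
p=np.array([202.565,643.905,253.308]);q=np.array([543,191,253.3]);s=S(16)
rows(p,162.53,p+s[:,None]*(q-p),162.53-72.53*s)
E
```

```text
[[-0.21,-0.15,0.0,0,0,0.08],[-0.79,-0.57,0.0,0,0,0.31],[-1.7,-1.22,0.0,0,0,0.67],[-2.88,-2.06,0.0,0,0,1.13],[-4.27,-3.06,0.0,0,0,1.68],[-5.83,-4.17,0.0,0,0,2.29],[-7.5,-5.37,0.0,0,0,2.95],[-9.21,-6.6,0.0,0,0,3.63],[-10.93,-7.83,0.0,0,0,4.3],[-12.6,-9.02,0.0,0,0,4.96],[-14.15,-10.13,0.0,0,0,5.57],[-15.55,-11.13,0.0,0,0,6.12],[-16.73,-11.98,0.0,0,0,6.58],[-17.64,-12.63,0.0,0,0,6.94],[-18.22,-13.04,0.0,0,0,7.17],[-18.43,-13.19,0.0,0,0,7.25]]
```

>>> {"method": "play_rows", "body": {
  "rows": [
    [-0.21, -0.15, 0, 0, 0, 0.08],
    [-0.79, -0.57, 0, 0, 0, 0.31],
    [-1.7, -1.22, 0, 0, 0, 0.67],
    [-2.88, -2.06, 0, 0, 0, 1.13],
    [-4.27, -3.06, 0, 0, 0, 1.68],
    [-5.83, -4.17, 0, 0, 0, 2.29],
    [-7.5, -5.37, 0, 0, 0, 2.95],
    [-9.21, -6.6, 0, 0, 0, 3.63],
    [-10.93, -7.83, 0, 0, 0, 4.3],
    [-12.6, -9.02, 0, 0, 0, 4.96],
    [-14.15, -10.13, 0, 0, 0, 5.57],
    [-15.55, -11.13, 0, 0, 0, 6.12],
    [-16.73, -11.98, 0, 0, 0, 6.58],
    [-17.64, -12.63, 0, 0, 0, 6.94],
    [-18.22, -13.04, 0, 0, 0, 7.17],
    [-18.43, -13.19, 0, 0, 0, 7.25]
  ],
  "gripper": 1
}}

```text
t: 2.1
ee_pos: [543.4, 190.4, 253.2]
eef_rot: [-180.0, 0.0, 89.9]
force: [0.4, 0.4, -0.9]
gripper_width: 1.001
finger_force: 0.0
```

>>> {"method": "play_rows", "body": {
  "rows": [
    [-0.33, 0, 0, 0, 0, 0],
    [-1.22, 0, 0, 0, 0, 0],
    [-2.57, 0.01, 0, 0, 0, 0],
    [-4.26, 0.01, 0, 0, 0, 0],
    [-6.18, 0.01, 0, 0, 0, 0],
    [-8.22, 0.02, 0.1, 0, 0, 0],
    [-10.25, 0.02, 0.3, 0, 0, 0],
    [-12.17, 0.02, 0.6, 0, 0, 0],
    [-13.86, 0.03, 1.0, 0, 0, 0],
    [-15.21, 0.03, 1.5, 0, 0, 0],
    [-16.1, 0.03, 2.1, 0, 0, 0],
    [-16.43, 0.03, 2.8, 0, 0, 0],
    [-16.43, 0.03, 3.6, 0, 0, 0],
    [-16.43, 0.03, 4.4, 0, 0, 0],
    [-16.43, 0.03, 5.2, 0, 0, 0],
    [-16.43, 0.03, 5.9, 0, 0, 0],
    [-16.43, 0.03, 6.6, 0, 0, 0],
    [-16.43, 0.03, 7.1, 0, 0, 0],
    [-16.43, 0.03, 7.4, 0, 0, 0],
    [-16.43, 0.03, 7.53, 0, 0, 0]
  ]
}}

```text
t: 4.6
ee_pos: [544.1, -219.8, 64.7]
eef_rot: [-180.0, 0.0, 90.0]
force: [0.4, -0.3, 0.6]
gripper_width: 1.0
finger_force: 0.0
```

>>> {"method": "play_rows", "body": {
  "rows": [
    [0, 0, 0, 0, 0, 0],
    [0, 0, 0, 0, 0, 0],
    [0, 0, 0, 0, 0, 0],
    [0, 0, 0, 0, 0, 0],
    [0, 0, 0, 0, 0, 0],
    [0, 0, 0, 0, 0, 0],
    [0, 0, 0, 0, 0, 0],
    [0, 0, 0, 0, 0, 0]
  ],
  "gripper": 0.2
}}

```text
t: 5.6
ee_pos: [544.2, -219.7, 65.5]
eef_rot: [180.0, -0.0, 90.0]
force: [-2.9, 0.6, 6.2]
gripper_width: 0.337
finger_force: 58.8
```

Run:
```python
from h import *
p=np.array([543.7,-219.8,65]);q=np.array([626.1,208.7,175])
s=np.r_[np.zeros(4),S(16)];z=np.r_[S(7),np.ones(13)]
t=p+s[:,None]*(q-p);t[:,2]=65+110*z
rows(p,90,t)
```

```text
[[0.0,0.0,-0.24,0,0,0.0],[0.0,0.0,-0.87,0,0,0.0],[0.0,0.0,-1.73,0,0,0.0],[0.0,0.0,-2.67,0,0,0.0],[0.19,0.04,-3.53,0,0,0.0],[0.74,0.14,-4.16,0,0,0.0],[1.58,0.3,-4.4,0,0,0.0],[2.68,0.52,-4.4,0,0,0.0],[3.98,0.76,-4.4,0,0,0.0],[5.42,1.04,-4.4,0,0,0.0],[6.97,1.34,-4.4,0,0,0.0],[8.57,1.65,-4.4,0,0,0.0],[10.17,1.96,-4.4,0,0,0.0],[11.72,2.25,-4.4,0,0,0.0],[13.16,2.53,-4.4,0,0,0.0],[14.46,2.78,-4.4,0,0,0.0],[15.56,2.99,-4.4,0,0,0.0],[16.4,3.15,-4.4,0,0,0.0],[16.95,3.26,-4.4,0,0,0.0],[17.14,3.3,-4.4,0,0,0.0]]
```

>>> {"method": "play_rows", "body": {
  "rows": [
    [0, 0, -0.24, 0, 0, 0],
    [0, 0, -0.87, 0, 0, 0],
    [0, 0, -1.73, 0, 0, 0],
    [0, 0, -2.67, 0, 0, 0],
    [0.19, 0.04, -3.53, 0, 0, 0],
    [0.74, 0.14, -4.16, 0, 0, 0],
    [1.58, 0.3, -4.4, 0, 0, 0],
    [2.68, 0.52, -4.4, 0, 0, 0],
    [3.98, 0.76, -4.4, 0, 0, 0],
    [5.42, 1.04, -4.4, 0, 0, 0],
    [6.97, 1.34, -4.4, 0, 0, 0],
    [8.57, 1.65, -4.4, 0, 0, 0],
    [10.17, 1.96, -4.4, 0, 0, 0],
    [11.72, 2.25, -4.4, 0, 0, 0],
    [13.16, 2.53, -4.4, 0, 0, 0],
    [14.46, 2.78, -4.4, 0, 0, 0],
    [15.56, 2.99, -4.4, 0, 0, 0],
    [16.4, 3.15, -4.4, 0, 0, 0],
    [16.95, 3.26, -4.4, 0, 0, 0],
    [17.14, 3.3, -4.4, 0, 0, 0]
  ]
}}

```text
t: 8.1
ee_pos: [626.3, 209.5, 175.0]
eef_rot: [-180.0, 0.0, 90.1]
force: [-0.2, -0.7, -3.1]
gripper_width: 0.338
finger_force: 59.4
```

Run:
```python
from h import *
a=bot.snapshot("scene");b=bot.snapshot("top")
cv2.imwrite("pics/c.png",cv2.resize(np.vstack([a["color"][120:300,200:456],b["color"][100:280,100:356]])[:,:,::-1],None,fx=1.6,fy=1.6))
for s,n in((a,"scene"),(b,"top")):
    p=cloud(s).reshape(-1,3);q=s["color"].reshape(-1,3).astype(int)
    r=np.hypot(*(p[:,:2]-[543,191]).T);th=np.degrees(np.arctan2(p[:,1]-191,p[:,0]-543))
    for nm,m in(("pin",(r>70)&(r<100)&(p[:,2]>85)&(p[:,2]<104)),("tag",(r>65)&(r<105)&(p[:,2]>74)&(p[:,2]<84)&(q.sum(1)<150)),
      ("head",(p[:,2]>104)&(p[:,2]<140)&(np.hypot(p[:,0]-626,p[:,1]-209)<45)),("handletop",(p[:,2]>150)&(np.hypot(p[:,0]-626,p[:,1]-209)<45))):
        if m.any(): print(n,nm,m.sum(),p[m].mean(0).round(1),p[m].min(0).round(1),p[m].max(0).round(1),th[m].mean().round(1))
    M=cv2.Rodrigues(np.array(s["rvec"],float))[0];print("cam",(-M.T@np.ravel(s["tvec"])).round())
print(bot.state()["ee_pos"],bot.state()["force"])
```

```text
scene pin 26 [605.9 253.1  94.3] [596.8 247.8  85.3] [610.5 258.7  99.4] 44.7
scene tag 70 [489.8 126.4  77.5] [473.1 112.7  74.3] [503.9 139.7  79.8] -129.4
scene head 316 [639.1 200.8 128.1] [600.9 178.2 113.1] [656.8 233.3 139.8] 5.4
scene handletop 6256 [645.  203.1 402.5] [581.7 164.2 150.3] [670.8 252.8 563.8] 6.5
cam [1315. -108.  683.]
top pin 12 [568.4 221.6  91.6] [482.4 120.   85.1] [599.1 259.9 100.3] 3.2
top tag 28 [482.8 129.5  79.8] [472.8 120.2  75.7] [494.2 141.9  83.9] -134.4
top head 95 [620.5 194.2 131.8] [598.  180.4 117.8] [651.8 216.6 139.2] 2.9
top handletop 1216 [616.6 201.4 455.1] [581.6 164.  150.6] [664.  252.9 565.2] 7.8
cam [ 305.  -33. 1267.]
[626.36220728 208.58378726 175.00402943] [ 0.55546654 -0.2541902  -2.9474384 ]
```

View pics/c.png

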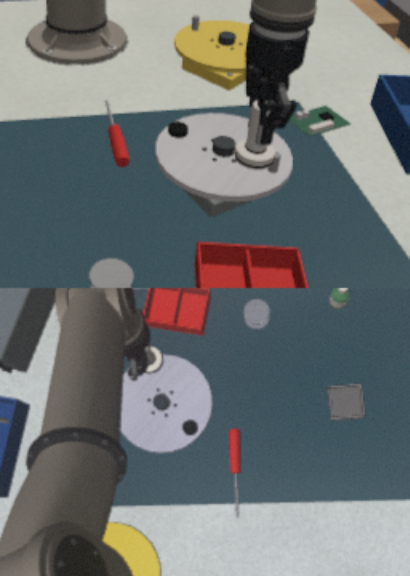

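The picture shows the reader held upright above the wheel next to the pin (scene crop (255,150), top crop (150,358)). The tag is visible in both views. Next I lower the reader and work out the push arc.

>>> {"method": "play_rows", "body": {
  "rows": [
    [0, 0, 0.2, 0, 0, 0],
    [0, 0, 0.55, 0, 0, 0],
    [0, 0, 0.9, 0, 0, 0],
    [0, 0, 1.12, 0, 0, 0],
    [0, 0, 1.12, 0, 0, 0]
  ]
}}

```text
t: 8.82
ee_pos: [626.0, 208.7, 146.3]
eef_rot: [-179.9, 0.0, 90.0]
force: [0.1, -0.3, -2.2]
gripper_width: 0.334
finger_force: 59.4
```

Run:
```python
from h import *
a=np.radians(12+np.cumsum([2]*5+[2,2,2.5,3.5,4.5,5.5,6.5,7.3,7.8,8,8]+[5,2.5,1,0]))
p=np.array([626.1,208.7,147.]);print(bot.state()["ee_pos"],bot.state()["force"])
t=np.c_[543+85*np.cos(a),191+85*np.sin(a),0*a+147];rows(p,90,t);print(t[-1])
```

```text
[625.96457828 208.72860279 146.29417526] [ 0.07445173 -0.2785651  -2.23903434]
[[0.11,-0.02,-0.0,0,0,0.0],[0.23,-0.06,-0.0,0,0,0.0],[0.34,-0.09,-0.0,0,0,0.0],[0.45,-0.13,-0.0,0,0,0.0],[0.57,-0.17,-0.0,0,0,0.0],[0.67,-0.22,-0.0,0,0,0.0],[0.78,-0.27,-0.0,0,0,0.0],[0.91,-0.34,-0.0,0,0,0.0],[1.09,-0.44,-0.0,0,0,0.0],[1.31,-0.59,-0.0,0,0,0.0],[1.57,-0.8,-0.0,0,0,0.0],[1.84,-1.07,-0.0,0,0,0.0],[2.1,-1.41,-0.0,0,0,0.0],[2.34,-1.81,-0.0,0,0,0.0],[2.52,-2.25,-0.0,0,0,0.0],[2.64,-2.71,-0.0,0,0,0.0],[2.68,-3.0,-0.0,0,0,0.0],[2.69,-3.15,-0.0,0,0,0.0],[2.69,-3.21,-0.0,0,0,0.0],[2.69,-3.21,-0.0,0,0,0.0]]
[545.81819016 275.95326836 147.        ]
```

>>> {"method": "play_rows", "body": {
  "rows": [
    [0.11, -0.02, 0, 0, 0, 0],
    [0.23, -0.06, 0, 0, 0, 0],
    [0.34, -0.09, 0, 0, 0, 0],
    [0.45, -0.13, 0, 0, 0, 0],
    [0.57, -0.17, 0, 0, 0, 0],
    [0.67, -0.22, 0, 0, 0, 0],
    [0.78, -0.27, 0, 0, 0, 0],
    [0.91, -0.34, 0, 0, 0, 0],
    [1.09, -0.44, 0, 0, 0, 0],
    [1.31, -0.59, 0, 0, 0, 0],
    [1.57, -0.8, 0, 0, 0, 0],
    [1.84, -1.07, 0, 0, 0, 0],
    [2.1, -1.41, 0, 0, 0, 0],
    [2.34, -1.81, 0, 0, 0, 0],
    [2.52, -2.25, 0, 0, 0, 0],
    [2.64, -2.71, 0, 0, 0, 0],
    [2.68, -3.0, 0, 0, 0, 0],
    [2.69, -3.15, 0, 0, 0, 0],
    [2.69, -3.21, 0, 0, 0, 0],
    [2.69, -3.21, 0, 0, 0, 0]
  ]
}}

```text
t: 11.32
ee_pos: [546.3, 275.9, 147.1]
eef_rot: [180.0, 0.0, 90.0]
force: [0.1, 0.3, -2.8]
gripper_width: 0.333
finger_force: 59.4
```

>>> {"method": "play_rows", "body": {
  "rows": [
    [0, 0, -0.25, 0, 0, 0],
    [0, 0, -0.6, 0, 0, 0],
    [0, 0, -0.8, 0, 0, 0]
  ]
}}

```text
t: 11.7
ee_pos: [546.6, 276.1, 168.0]
eef_rot: [179.9, -0.0, 90.0]
force: [-0.1, -0.1, -2.8]
gripper_width: 0.335
finger_force: 59.4
```

```bash
cat >> h.py <<'E'
C=np.array([543.,191.])
def angle(s,n):
    "tag angle (deg) from tag or pin; centroids per camera"
    p=cloud(s).reshape(-1,3);q=s["color"].reshape(-1,3).astype(int)
    c=C if n=="top" else np.array([544.6,189.3])
    r=np.hypot(*(p[:,:2]-c).T)
    m=(r>67)&(r<105)&(p[:,2]>73)&(p[:,2]<85)&(q.sum(1)<150)
    k=(r>72)&(r<98)&(p[:,2]>89)&(p[:,2]<102)&(q.sum(1)>200)
    f=lambda m,mn:(np.degrees(np.arctan2(*(p[m][:,:2].mean(0)-c)[::-1])).round(1),int(m.sum()),p[m][:,:2].std(0).round(0).tolist()) if m.sum()>=mn else None
    return f(m,15),f(k,6)
E
python3 - <<'E'
from h import *
for i in range(4):
    for n in("top","scene"):
        t=bot.state()["t"];s=bot.snapshot(n);print(round(t,3),n,*angle(s,n))
cv2.imwrite("pics/d.png",np.vstack([bot.snapshot("scene")["color"][120:300,200:456],s["color"][100:280,200:456]])[:,:,::-1])
print(bot.state()["t"],bot.state()["ee_pos"])
E
```

```text
11.7 top (np.float64(-17.3), 35, [7.0, 7.0]) (np.float64(161.8), 17, [5.0, 4.0])
11.75 scene (np.float64(-15.0), 107, [9.0, 8.0]) (np.float64(165.0), 28, [5.0, 4.0])
11.8 top (np.float64(-11.0), 34, [7.0, 6.0]) (np.float64(168.9), 17, [4.0, 4.0])
11.85 scene (np.float64(-8.9), 107, [9.0, 8.0]) (np.float64(171.9), 27, [4.0, 4.0])
11.9 top (np.float64(-5.0), 29, [7.0, 6.0]) (np.float64(174.4), 13, [3.0, 4.0])
11.95 scene (np.float64(-2.8), 104, [9.0, 8.0]) (np.float64(178.2), 29, [4.0, 4.0])
12.0 top (np.float64(1.5), 34, [7.0, 7.0]) (np.float64(-179.5), 18, [4.0, 4.0])
12.05 scene (np.float64(3.1), 104, [9.0, 8.0]) (np.float64(-175.8), 28, [5.0, 4.0])
12.15 [545.91946247 276.03642749 166.78926781]
```

```bash
cat >> h.py <<'E'
def pred(th0,w0,t):
    "deg, deg/s, seconds ahead -> deg (coast-down model)"
    k=0.0263;w=np.radians(w0);return th0+np.degrees((w+1)*(1-np.exp(-k*t))/k-t)
def follow(p,th0,w0,lead=0.03,n=20,start=None,wd=15,z=167):
    a=pred(th0,w0,np.arange(1,n+1)*.125+lead)
    if start is not None:
        d=a-start; a=np.where(d<-wd,start,np.where(d>wd,a,start+(d+wd)**2/(4*wd)))
    r=np.radians(a);t=np.c_[C[0]+85*np.cos(r),C[1]+85*np.sin(r),0*a+z]
    rows(p,90,t);print(a.round(1).tolist())
E
python3 - <<'E'
from h import *
follow(np.array([545.85,275.95,167]),10.3,62,start=88.1)
E
```

```text
[[0.0,-0.0,-0.0,0,0,0.0],[0.0,-0.0,-0.0,0,0,0.0],[0.0,-0.0,-0.0,0,0,0.0],[0.0,-0.0,-0.0,0,0,0.0],[0.0,-0.0,-0.0,0,0,0.0],[0.0,-0.0,-0.0,0,0,0.0],[0.0,-0.0,-0.0,0,0,0.0],[0.0,-0.0,-0.0,0,0,0.0],[0.0,-0.05,-0.0,0,0,0.0],[0.0,-0.2,-0.0,0,0,0.0],[-0.01,-0.45,-0.0,0,0,0.0],[-0.07,-0.8,-0.0,0,0,0.0],[-0.18,-1.2,-0.0,0,0,0.0],[-0.34,-1.59,-0.0,0,0,0.0],[-0.54,-1.96,-0.0,0,0,0.0],[-0.79,-2.29,-0.0,0,0,0.0],[-1.07,-2.59,-0.0,0,0,0.0],[-1.38,-2.85,-0.0,0,0,0.0],[-1.73,-3.07,-0.0,0,0,0.0],[-2.09,-3.25,-0.0,0,0,0.0]]
[88.1, 88.1, 88.1, 88.1, 88.1, 88.1, 88.1, 88.1, 88.9, 91.4, 95.6, 101.6, 108.7, 115.8, 122.8, 129.8, 136.8, 143.7, 150.5, 157.3]
```

>>> {"method": "play_rows", "body": {
  "rows": [
    [0, 0, 0, 0, 0, 0],
    [0, 0, 0, 0, 0, 0],
    [0, 0, 0, 0, 0, 0],
    [0, 0, 0, 0, 0, 0],
    [0, 0, 0, 0, 0, 0],
    [0, 0, 0, 0, 0, 0],
    [0, 0, 0, 0, 0, 0],
    [0, 0, 0, 0, 0, 0],
    [0, -0.05, 0, 0, 0, 0],
    [0, -0.2, 0, 0, 0, 0],
    [-0.01, -0.45, 0, 0, 0, 0],
    [-0.07, -0.8, 0, 0, 0, 0],
    [-0.18, -1.2, 0, 0, 0, 0],
    [-0.34, -1.59, 0, 0, 0, 0],
    [-0.54, -1.96, 0, 0, 0, 0],
    [-0.79, -2.29, 0, 0, 0, 0],
    [-1.07, -2.59, 0, 0, 0, 0],
    [-1.38, -2.85, 0, 0, 0, 0],
    [-1.73, -3.07, 0, 0, 0, 0],
    [-2.09, -3.25, 0, 0, 0, 0]
  ]
}}

```text
t: 14.65
ee_pos: [464.6, 223.1, 167.1]
eef_rot: [180.0, -0.0, 90.0]
force: [0.0, -0.5, -2.8]
gripper_width: 0.344
finger_force: 59.4
```

Run:
```python
from h import *
t=bot.state()["t"];e=bot.state()["ee_pos"];print(t,e,np.degrees(np.arctan2(e[1]-191,e[0]-543)))
s=bot.snapshot("scene");print(angle(s,"scene"))
print("pred",pred(10.3,62,t-12.15))
th=pred(10.3,62,t+.05-12.15);w=np.degrees((np.radians(62)+1)*np.exp(-.0263*(t+.05-12.15))-1);print(th,w)
np.savez("f1.npz",**{k:s[k] for k in s})
```

```text
14.65 [464.57341359 223.0623311  167.07932172] 157.76429053049952
((np.float64(156.1), 77, [9.0, 8.0]), (np.float64(-23.9), 35, [5.0, 4.0]))
pred 155.70677652841323
158.42353606966677 54.26180954832291
```

Run:
```python
from h import *
follow(np.array([464.6,223.7,167]),158.7,54.4,lead=0.0)
```

```text
[[-0.46,-0.16,-0.0,0,0,0.0],[-0.85,-0.23,-0.0,0,0,0.0],[-1.24,-0.26,-0.0,0,0,0.0],[-1.64,-0.25,-0.0,0,0,0.0],[-2.02,-0.19,-0.0,0,0,0.0],[-2.4,-0.08,-0.0,0,0,0.0],[-2.75,0.06,0.0,0,0,0.0],[-3.09,0.24,0.0,0,0,0.0],[-3.4,0.46,0.0,0,0,0.0],[-3.69,0.71,0.0,0,0,0.0],[-3.94,0.99,0.0,0,0,0.0],[-4.16,1.29,0.0,0,0,0.0],[-4.34,1.61,0.0,0,0,0.0],[-4.49,1.94,0.0,0,0,0.0],[-4.6,2.29,0.0,0,0,0.0],[-4.67,2.65,0.0,0,0,0.0],[-4.71,3.0,0.0,0,0,0.0],[-4.7,3.36,0.0,0,0,0.0],[-4.66,3.71,0.0,0,0,0.0],[-4.58,4.06,0.0,0,0,0.0]]
[165.5, 172.2, 178.9, 185.5, 192.1, 198.7, 205.2, 211.6, 218.1, 224.4, 230.8, 237.0, 243.3, 249.5, 255.6, 261.7, 267.8, 273.8, 279.8, 285.7]
```

>>> {"method": "play_rows", "body": {
  "rows": [
    [-0.46, -0.16, 0, 0, 0, 0],
    [-0.85, -0.23, 0, 0, 0, 0],
    [-1.24, -0.26, 0, 0, 0, 0],
    [-1.64, -0.25, 0, 0, 0, 0],
    [-2.02, -0.19, 0, 0, 0, 0],
    [-2.4, -0.08, 0, 0, 0, 0],
    [-2.75, 0.06, 0, 0, 0, 0],
    [-3.09, 0.24, 0, 0, 0, 0],
    [-3.4, 0.46, 0, 0, 0, 0],
    [-3.69, 0.71, 0, 0, 0, 0],
    [-3.94, 0.99, 0, 0, 0, 0],
    [-4.16, 1.29, 0, 0, 0, 0],
    [-4.34, 1.61, 0, 0, 0, 0],
    [-4.49, 1.94, 0, 0, 0, 0],
    [-4.6, 2.29, 0, 0, 0, 0],
    [-4.67, 2.65, 0, 0, 0, 0],
    [-4.71, 3.0, 0, 0, 0, 0],
    [-4.7, 3.36, 0, 0, 0, 0],
    [-4.66, 3.71, 0, 0, 0, 0],
    [-4.58, 4.06, 0, 0, 0, 0]
  ]
}}

```text
t: 17.2
ee_pos: [567.0, 109.5, 167.0]
eef_rot: [-180.0, -0.0, 90.0]
force: [0.1, 0.4, -2.4]
gripper_width: 0.34
finger_force: 59.4
```

Run:
```python
from h import *
t=bot.state()["t"];e=bot.state()["ee_pos"];print(t,e,np.degrees(np.arctan2(e[1]-191,e[0]-543)))
s=bot.snapshot("scene");print(angle(s,"scene"))
d=t-14.70;print("pred",pred(158.7,54.4,d))
cv2.imwrite("pics/e.png",cv2.resize(s["color"][120:300,200:456][:,:,::-1],None,fx=2,fy=2))
w=np.degrees((np.radians(54.4)+1)*np.exp(-.0263*(d+.05))-1);th=pred(158.7,54.4,d+.05);print(th,w)
follow(np.array([464.6+101.5,223.7-114.5,167]),th,w,lead=0.0)
```

```text
17.2 [566.99203166 109.51320493 166.98698809] -73.59407058092256
((np.float64(-72.8), 74, [8.0, 8.0]), (np.float64(103.6), 29, [4.0, 4.0]))
pred 285.71793392795945
288.0791086454948 47.15478798957863
[[0.16,0.46,0.0,0,0,0.0],[0.32,0.76,0.0,0,0,0.0],[0.51,1.05,0.0,0,0,0.0],[0.72,1.32,0.0,0,0,0.0],[0.95,1.56,0.0,0,0,0.0],[1.21,1.78,0.0,0,0,0.0],[1.49,1.97,0.0,0,0,0.0],[1.77,2.13,0.0,0,0,0.0],[2.08,2.26,0.0,0,0,0.0],[2.39,2.36,0.0,0,0,0.0],[2.7,2.43,0.0,0,0,0.0],[3.02,2.47,0.0,0,0,0.0],[3.34,2.48,0.0,0,0,0.0],[3.65,2.45,0.0,0,0,0.0],[3.96,2.4,0.0,0,0,0.0],[4.27,2.33,0.0,0,0,0.0],[4.56,2.22,0.0,0,0,0.0],[4.83,2.1,0.0,0,0,0.0],[5.1,1.94,0.0,0,0,0.0],[5.34,1.77,0.0,0,0,0.0]]
[294.0, 299.8, 305.6, 311.3, 317.0, 322.7, 328.3, 333.9, 339.4, 344.9, 350.4, 355.8, 361.1, 366.5, 371.7, 377.0, 382.2, 387.4, 392.5, 397.6]
```

View pics/e.png

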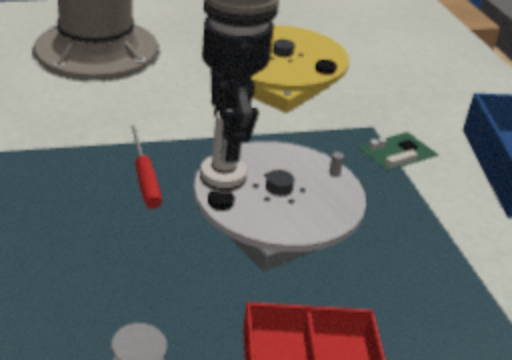

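The picture shows the reader head at (224,172) hovering above the tag at (221,199), clear of the wheel, with the pin at (337,163). It is tracking well.

>>> {"method": "play_rows", "body": {
  "rows": [
    [0.16, 0.46, 0, 0, 0, 0],
    [0.32, 0.76, 0, 0, 0, 0],
    [0.51, 1.05, 0, 0, 0, 0],
    [0.72, 1.32, 0, 0, 0, 0],
    [0.95, 1.56, 0, 0, 0, 0],
    [1.21, 1.78, 0, 0, 0, 0],
    [1.49, 1.97, 0, 0, 0, 0],
    [1.77, 2.13, 0, 0, 0, 0],
    [2.08, 2.26, 0, 0, 0, 0],
    [2.39, 2.36, 0, 0, 0, 0],
    [2.7, 2.43, 0, 0, 0, 0],
    [3.02, 2.47, 0, 0, 0, 0],
    [3.34, 2.48, 0, 0, 0, 0],
    [3.65, 2.45, 0, 0, 0, 0],
    [3.96, 2.4, 0, 0, 0, 0],
    [4.27, 2.33, 0, 0, 0, 0],
    [4.56, 2.22, 0, 0, 0, 0],
    [4.83, 2.1, 0, 0, 0, 0],
    [5.1, 1.94, 0, 0, 0, 0],
    [5.34, 1.77, 0, 0, 0, 0]
  ]
}}

```text
t: 19.75
ee_pos: [610.3, 243.3, 167.1]
eef_rot: [-180.0, -0.0, 90.0]
force: [0.3, -0.8, -2.5]
gripper_width: 0.337
finger_force: 59.5
```

Run:
```python
from h import *
t=bot.state()["t"];e=bot.state()["ee_pos"];print(t,e)
s=bot.snapshot("scene");print(angle(s,"scene"))
p=cloud(s).reshape(-1,3);m=(p[:,2]>107)&(p[:,2]<122)&(np.hypot(*(p[:,:2]-e[:2]).T)<45)
print("head",p[m].min(0),p[m].max(0))
d=t-17.25;th,w0=288.08,47.15
w=np.degrees((np.radians(w0)+1)*np.exp(-.0263*(d+.05))-1);print("pred",pred(th,w0,d),w)
follow(np.array([566.1+44.25,109.2+133.5,167]),pred(th,w0,d+.05),w,lead=0.0)
```

```text
19.75 [610.25598836 243.31411527 167.05755107]
((np.float64(33.7), 96, [8.0, 8.0]), (np.float64(-143.6), 26, [4.0, 4.0]))
head [583.90351552 212.38146604 107.01369644] [639.3127161  264.43491028 121.97536589]
pred 397.5559459209477 40.37506347630282
[[0.32,-0.27,-0.0,0,0,0.0],[0.52,-0.49,-0.0,0,0,0.0],[0.7,-0.72,-0.0,0,0,0.0],[0.86,-0.97,-0.0,0,0,0.0],[1.0,-1.22,-0.0,0,0,0.0],[1.11,-1.48,-0.0,0,0,0.0],[1.2,-1.75,-0.0,0,0,0.0],[1.27,-2.03,-0.0,0,0,0.0],[1.31,-2.3,-0.0,0,0,0.0],[1.33,-2.58,-0.0,0,0,0.0],[1.33,-2.85,-0.0,0,0,0.0],[1.3,-3.13,-0.0,0,0,0.0],[1.26,-3.39,-0.0,0,0,0.0],[1.19,-3.65,-0.0,0,0,0.0],[1.11,-3.9,-0.0,0,0,0.0],[1.01,-4.15,-0.0,0,0,0.0],[0.89,-4.38,-0.0,0,0,0.0],[0.75,-4.6,-0.0,0,0,0.0],[0.6,-4.8,-0.0,0,0,0.0],[0.43,-5.0,-0.0,0,0,0.0]]
[404.6, 409.6, 414.5, 419.4, 424.3, 429.1, 433.9, 438.7, 443.4, 448.1, 452.7, 457.3, 461.8, 466.4, 470.8, 475.3, 479.7, 484.0, 488.4, 492.7]
```

Run:
```python
from h import *
follow(np.array([610.35,242.7,167]),398.2,39.8,lead=0.0)
```

```text
[[0.26,-0.21,-0.0,0,0,0.0],[0.46,-0.42,-0.0,0,0,0.0],[0.65,-0.65,-0.0,0,0,0.0],[0.81,-0.88,-0.0,0,0,0.0],[0.95,-1.13,-0.0,0,0,0.0],[1.07,-1.38,-0.0,0,0,0.0],[1.17,-1.65,-0.0,0,0,0.0],[1.24,-1.91,-0.0,0,0,0.0],[1.29,-2.18,-0.0,0,0,0.0],[1.32,-2.46,-0.0,0,0,0.0],[1.33,-2.73,-0.0,0,0,0.0],[1.32,-2.99,-0.0,0,0,0.0],[1.28,-3.26,-0.0,0,0,0.0],[1.23,-3.52,-0.0,0,0,0.0],[1.16,-3.77,-0.0,0,0,0.0],[1.07,-4.01,-0.0,0,0,0.0],[0.96,-4.24,-0.0,0,0,0.0],[0.83,-4.47,-0.0,0,0,0.0],[0.69,-4.68,-0.0,0,0,0.0],[0.54,-4.87,-0.0,0,0,0.0]]
[403.2, 408.1, 412.9, 417.8, 422.6, 427.3, 432.1, 436.7, 441.4, 446.0, 450.5, 455.1, 459.6, 464.0, 468.4, 472.8, 477.1, 481.4, 485.7, 489.9]
```

>>> {"method": "play_rows", "body": {
  "rows": [
    [0.26, -0.21, 0, 0, 0, 0],
    [0.46, -0.42, 0, 0, 0, 0],
    [0.65, -0.65, 0, 0, 0, 0],
    [0.81, -0.88, 0, 0, 0, 0],
    [0.95, -1.13, 0, 0, 0, 0],
    [1.07, -1.38, 0, 0, 0, 0],
    [1.17, -1.65, 0, 0, 0, 0],
    [1.24, -1.91, 0, 0, 0, 0],
    [1.29, -2.18, 0, 0, 0, 0],
    [1.32, -2.46, 0, 0, 0, 0],
    [1.33, -2.73, 0, 0, 0, 0],
    [1.32, -2.99, 0, 0, 0, 0],
    [1.28, -3.26, 0, 0, 0, 0],
    [1.23, -3.52, 0, 0, 0, 0],
    [1.16, -3.77, 0, 0, 0, 0],
    [1.07, -4.01, 0, 0, 0, 0],
    [0.96, -4.24, 0, 0, 0, 0],
    [0.83, -4.47, 0, 0, 0, 0],
    [0.69, -4.68, 0, 0, 0, 0],
    [0.54, -4.87, 0, 0, 0, 0]
  ]
}}

```text
t: 22.3
ee_pos: [488.5, 256.0, 167.1]
eef_rot: [180.0, -0.0, 90.0]
force: [-0.0, -0.3, -2.6]
gripper_width: 0.332
finger_force: 59.5
```

Run:
```python
from h import *
t=bot.state()["t"];e=bot.state()["ee_pos"];print(t,e)
s=bot.snapshot("scene");print(angle(s,"scene"))
p=np.array([610.35-121.75,242.7+13.5,167]);q=np.array([543.7,-219.8,180])
z=np.r_[S(4),np.ones(16)];s=S(20)
x=p+s[:,None]*(q-p);x[:,2]=167+13*z
print(p);rows(p,90,x)
```

```text
22.3 [488.49499696 256.01763037 167.06508308]
((np.float64(129.1), 75, [9.0, 8.0]), (np.float64(-49.2), 33, [4.0, 4.0]))
[488.6 256.2 167. ]
[[-0.14,0.02,-0.08,0,0,0.0],[-0.53,0.06,-0.26,0,0,0.0],[-1.16,0.13,-0.44,0,0,0.0],[-1.98,0.23,-0.52,0,0,0.0],[-2.98,0.34,-0.52,0,0,0.0],[-4.11,0.48,-0.52,0,0,0.0],[-5.36,0.62,-0.52,0,0,0.0],[-6.7,0.78,-0.52,0,0,0.0],[-8.1,0.94,-0.52,0,0,0.0],[-9.52,1.1,-0.52,0,0,0.0],[-10.94,1.27,-0.52,0,0,0.0],[-12.34,1.43,-0.52,0,0,0.0],[-13.68,1.58,-0.52,0,0,0.0],[-14.93,1.73,-0.52,0,0,0.0],[-16.07,1.86,-0.52,0,0,0.0],[-17.06,1.97,-0.52,0,0,0.0],[-17.88,2.07,-0.52,0,0,0.0],[-18.51,2.14,-0.52,0,0,0.0],[-18.9,2.19,-0.52,0,0,0.0],[-19.04,2.2,-0.52,0,0,0.0]]
```

Tracking ran to t = 22.3, about 8.8 s over the tag. Now I return the reader to its cradle.

>>> {"method": "play_rows", "body": {
  "rows": [
    [-0.14, 0.02, -0.08, 0, 0, 0],
    [-0.53, 0.06, -0.26, 0, 0, 0],
    [-1.16, 0.13, -0.44, 0, 0, 0],
    [-1.98, 0.23, -0.52, 0, 0, 0],
    [-2.98, 0.34, -0.52, 0, 0, 0],
    [-4.11, 0.48, -0.52, 0, 0, 0],
    [-5.36, 0.62, -0.52, 0, 0, 0],
    [-6.7, 0.78, -0.52, 0, 0, 0],
    [-8.1, 0.94, -0.52, 0, 0, 0],
    [-9.52, 1.1, -0.52, 0, 0, 0],
    [-10.94, 1.27, -0.52, 0, 0, 0],
    [-12.34, 1.43, -0.52, 0, 0, 0],
    [-13.68, 1.58, -0.52, 0, 0, 0],
    [-14.93, 1.73, -0.52, 0, 0, 0],
    [-16.07, 1.86, -0.52, 0, 0, 0],
    [-17.06, 1.97, -0.52, 0, 0, 0],
    [-17.88, 2.07, -0.52, 0, 0, 0],
    [-18.51, 2.14, -0.52, 0, 0, 0],
    [-18.9, 2.19, -0.52, 0, 0, 0],
    [-19.04, 2.2, -0.52, 0, 0, 0]
  ]
}}

```text
t: 24.85
ee_pos: [543.9, -220.2, 180.0]
eef_rot: [-180.0, -0.0, 90.0]
force: [0.4, 0.3, -2.2]
gripper_width: 0.342
finger_force: 59.5
```

>>> {"method": "play_rows", "body": {
  "rows": [
    [0, 0, 0.2, 0, 0, 0],
    [0, 0, 0.6, 0, 0, 0],
    [0, 0, 1.1, 0, 0, 0],
    [0, 0, 1.7, 0, 0, 0],
    [0, 0, 2.3, 0, 0, 0],
    [0, 0, 2.9, 0, 0, 0],
    [0, 0, 3.4, 0, 0, 0],
    [0, 0, 3.8, 0, 0, 0],
    [0, 0, 4.1, 0, 0, 0],
    [0, 0, 4.3, 0, 0, 0],
    [0, 0, 4.4, 0, 0, 0],
    [0, 0, 4.45, 0, 0, 0],
    [0, 0, 4.5, 0, 0, 0],
    [0, 0, 4.54, 0, 0, 0],
    [0, 0, 4.57, 0, 0, 0],
    [0, 0, 4.58, 0, 0, 0],
    [0, 0, 4.58, 0, 0, 0],
    [0, 0, 4.58, 0, 0, 0]
  ]
}}

```text
t: 27.1
ee_pos: [544.1, -219.7, 65.6]
eef_rot: [180.0, -0.0, 90.0]
force: [-0.3, -0.1, -1.1]
gripper_width: 0.337
finger_force: 59.5
```

>>> {"method": "play_rows", "body": {
  "rows": [
    [0, 0, 0.02, 0, 0, 0],
    [0, 0, 0.04, 0, 0, 0],
    [0, 0, 0.04, 0, 0, 0]
  ]
}}

```text
t: 27.48
ee_pos: [544.1, -219.7, 65.5]
eef_rot: [180.0, -0.0, 90.0]
force: [-4.7, 2.5, 9.7]
gripper_width: 0.337
finger_force: 60.6
```

>>> {"method": "play_rows", "body": {
  "rows": [
    [0, 0, 0, 0, 0, 0],
    [0, 0, 0, 0, 0, 0],
    [0, 0, 0, 0, 0, 0],
    [0, 0, 0, 0, 0, 0],
    [0, 0, 0, 0, 0, 0],
    [0, 0, 0, 0, 0, 0],
    [0, 0, 0, 0, 0, 0],
    [0, 0, 0, 0, 0, 0],
    [0, 0, 0, 0, 0, 0]
  ],
  "gripper": 1
}}

```text
t: 28.6
ee_pos: [544.1, -219.7, 64.5]
eef_rot: [-180.0, -0.0, 90.0]
force: [0.1, -0.2, 0.4]
gripper_width: 0.999
finger_force: 0.0
```

>>> {"method": "play_rows", "body": {
  "rows": [
    [0, 0, -0.1, 0, 0, 0],
    [0, 0, -0.4, 0, 0, 0],
    [0, 0, -0.9, 0, 0, 0],
    [0, 0, -1.6, 0, 0, 0],
    [0, 0, -2.4, 0, 0, 0],
    [0, 0, -3.2, 0, 0, 0],
    [0, 0, -4.0, 0, 0, 0],
    [0, 0, -4.8, 0, 0, 0],
    [0, 0, -5.4, 0, 0, 0],
    [0, 0, -5.8, 0, 0, 0],
    [0, 0, -6.0, 0, 0, 0],
    [0, 0, -6.0, 0, 0, 0]
  ]
}}

```text
t: 30.1
ee_pos: [544.1, -219.6, 214.5]
eef_rot: [-180.0, -0.0, 90.0]
force: [-0.1, 0.1, -0.4]
gripper_width: 0.998
finger_force: 0.0
```

Run:
```python
from h import *
a=bot.snapshot("scene")
cv2.imwrite("pics/z.png",a["color"][:,:,::-1])
p=cloud(a)[205:262,160:205].reshape(-1,3)
for n,lo,hi in(("cradle",10,19),("handle",40,110),("head",20,30)):
    m=(p[:,2]>lo)&(p[:,2]<hi);print(n,p[m].mean(0).round(1),p[m].min(0).round(1),p[m].max(0).round(1))
print(bot.state()["ee_pos"],angle(a,"scene"))
```

```text
cradle [ 557.7 -219.9   13.8] [ 506.8 -261.8   10. ] [ 588.4 -181.6   18.9]
handle [ 553.8 -221.    76.3] [ 532.8 -236.6   40.5] [ 562.4 -207.5  102. ]
head [ 554.1 -221.1   22.6] [ 523.7 -248.2   20. ] [ 574.1 -194.5   29.9]
[ 543.90623635 -219.52413115  214.15473943] ((np.float64(-36.0), 102, [9.0, 8.0]), (np.float64(142.9), 31, [5.0, 4.0]))
```

View pics/z.png

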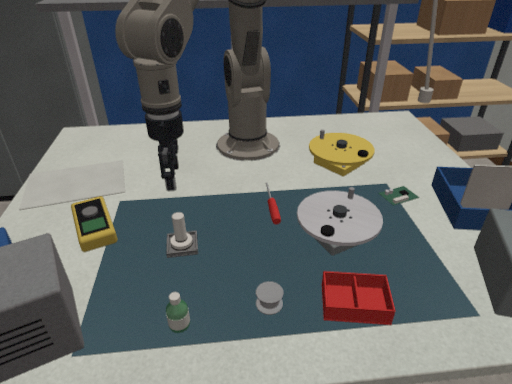

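The picture shows the reader upright in its cradle at (180,235), the same as at the start. The gripper is clear, the wheel is still coasting, and the bystanders have not moved.

```bash
python3 -c "
from station import bot
print(bot.job_done())"
```

```text
the job is handed in; nothing more can be done
None
```

The job is handed in, with no verdict returned. The wheel was pushed to about 1.07 rad/s, the reader followed the tag for about 8.8 s about 28 mm above it, and it now stands upright and released in its cradle while the wheel runs down.

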